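Lower the bench lift level with the stand

TASK

Take the red grip of the bench lift's release valve, crack the valve open anticlockwise a fraction of a turn so that the deck with the radio sinks slowly, and stop it with its top level with the top of the wooden stand beside it. Then turn the valve back clockwise until it seats and nip it up firmly, without forcing the lever, and let go. Never let the deck drop quickly, do not push on the deck or radio, and leave the other things on the table alone.

Things in the scene. Friction and masses are not known exactly. Their poses are not given: they have to be found in the camera images.
- grip (a point): Centre of the upright red round grip (16 mm diameter, 50 mm tall; its top is 21 mm above this point, the flat steel lever it stands on begins 29 mm below it) at the end of the release valve's steel lever (7 mm thick, 14 mm wide). It goes round the pivot on a circle of 60 mm radius; with the valve shut the lever points 120 degrees clockwise (seen from above) from the lift's own x axis, that is away from the deck.
- pivot (a point): Point on the valve's vertical axis, at the height of the grip's centre (98 mm above the table); its axes are the lift's: y points from the valve to the ram, 200 mm away. The valve block below is 56 mm square and 50 mm high. The base plate (150 x 360 x 10 mm) reaches 55 mm from the valve axis on the side away from the ram.
- valve (a joint): Valve stem angle in rad: 0 shut on its seat (a hard stop), grows anticlockwise seen from above, up to 1.5. It stays where it is left; turning it takes about 4 N at the grip. The deck starts to sink somewhere between 0.2 and 0.8 rad, sooner the heavier the (unknown) load; from there the speed grows by about 0.7 mm/s for each 0.01 rad, and turning back below that angle stops it. Fully shut means below 0.04 rad.
- lever (a joint): Springy bend of the lever against the stem, in rad: positive while the grip is pushed anticlockwise, negative while pushed clockwise, 0 when let go. 0.0075 rad per newton at the grip (8 N m per rad). A proper nip on the seat is about 10 to 12 N (0.075 to 0.09 rad); less than 7 N is not nipped up, over 21 N (0.16 rad) either way is forcing it.
- deck (a joint): Height of the lift's deck above its lowest position, in m (0 to 0.095). The deck only sinks by its load. It must sink slowly, about 10 mm/s; faster than 25 mm/s at any moment counts as dropping.
- deck_edge (a point): On the top face of the yellow deck (170 x 170 x 10 mm, centred on the red jack cylinder; a white radio 85 x 130 x 80 mm is fastened on it), 5 mm in from the edge next to the stand. Its z is the height of the deck's top.
- stand_top (a point): On the black rubber top face (154 mm square) of the plywood stand beside the lift, 5 mm in from the edge next to the deck. Its z is the height of the stand's top, different each time (147 to 167 mm), to be matched by the deck's top.
- meter_mid (a point): Centre of a yellow multimeter, 165 x 85 x 45 mm, lying loose on the table. To be left alone.
- case_mid (a point): Centre of a teal spectacle case, 160 x 64 x 36 mm, lying loose on the table. To be left alone.
- flask_mid (a point): Half-way up a green flask, 68 mm diameter, 210 mm high, standing loose on the table. To be left alone.
- jack: The whole bench lift, fixed to the table; origin on the table under the valve's axis, y towards the ram.

How it is judged (in metres and radians):
On the way, in this order (a step that is already met when the one before it is completed fails the run):
1. the valve has been cracked open and the deck has begun to sink (6 mm or more) (distance of deck_edge from where it was at the start of the episode above 0.006 m and value of joint valve above 0.3 rad), for 0.1 s.
2. deck level with the stand (within 5 mm) and the valve shut and nipped up on its seat (below 0.04 rad, 7 N or more at the grip) (value of joint valve below 0.04 rad and value of joint lever below -0.05 rad and z of deck_edge in the frame of stand_top between -0.005 and 0.005 m), for 0.1 s.
At the end, for the whole second after the job is handed in: The deck's top stands within 5 mm of the height of the stand's top, at rest; the valve is shut (below 0.04 rad) after having been nipped up, and its lever is let go (bend under 0.02 rad) (z of deck_edge in the frame of stand_top between -0.005 and 0.005 m and value of joint valve below 0.04 rad and velocity of joint deck above -0.001 m/s and value of joint lever between -0.02 and 0.02 rad); the robot touches nothing.
It fails at once if the deck sinks faster than 25 mm/s (velocity of joint deck below -0.025 m/s).
It fails at once if the lever is forced: more than 21 N at the grip (bend over 0.16 rad) (value of joint lever above 0.16 rad or value of joint lever below -0.16 rad).
It fails at once if the robot pushes on the deck or radio (contact force between any of the fingers, the arm and deck_c0 above 1 N or contact force between any of the fingers, the arm and deck_c1 above 1 N).
It fails at once if the multimeter, spectacle case or flask is moved by more than 10 mm (distance of any of meter_mid, case_mid, flask_mid from where it was at the start of the episode above 0.01 m).
It also fails if it takes over 61 s, if anything falls off the work surface, if the arm or the gripper's body presses on something with over 40 N, if the wrist force passes 120 N, or if a joint passes its speed limit or range.

ROBOT

A 6-joint arm with a two-finger parallel gripper is mounted at the origin on the work surface. World frame = base frame: x ahead of the robot, y to its left, z up, the work surface at z = 0. Lengths are in m, angles in degrees, forces in N, time in s.
With the tool pointing down it reaches from about 0.4 to 0.825 m from the base axis. Payload 7 kg.
Tool frame: the origin (TCP) lies at the very end of the fingers, on their centre line; the grasp point (between the pads) lies 19 mm behind it (ctrl.hold_point_z is the distance from the TCP to the grasp point, in m); z points along the fingers, y is the line along which they close (so a half turn about z gives the same grasp; the last joint's range is limited). The gripper opens to 88 mm and grips with 3 to 60 N. Pads are 19 mm wide; open, the fingers measure 130 mm over their backs; the gripper's body (78 mm by 193 mm) begins 47 mm behind the grasp point.
Start: joints at [86.121, 20.546, 0.682, 0, -70.136, -16.507], TCP at [0.235, 0.633, 0.227] pointing down, gripper open.
Joint ranges: [-176.03, 176.03], [-82.01, 121.73], [-58.28, 71.71], [-173.87, 95.51], [-174.79, -0.11], [-173.66, 173.66]. Speed limits (degrees/s): [136.94, 136.94, 172.46, 180, 180, 180].

INTERFACE

Orientations are given as [roll, pitch, yaw] about the fixed x, y, z axes, in that order (R = Rz(yaw) Ry(pitch) Rx(roll)).
In Python, from plant import sensors, viewer, workorder, ctrl gives the robot as it stands.
- The arm moves only by the shell command python3 -m pendant 'ROWS'. ROWS is JSON, a list of rows, each a list of 3 entries, a list of its own where there are three numbers: the opening, from -1 (shut) to 1 (fully open), so that 0 is half open, then the shift along the tool's x, y, z in m, then the turn, a rotation vector about the tool's x, y, z in degrees. A call has 1 to 10 rows; each row is the pose to reach, as a shift and turn from the pose commanded when the call began, along the tool's axes at that moment; what a row does not reach only later rows make up. A row lasts 1/12 s, in which the tool goes at most 41.7 mm and 7.16 degrees, less where a joint would pass 70% of its speed; a pose out of reach is approached as far as the arm can. A call with a gripper value outside its range is refused whole. The fingers move at their own pace and stop on an object; the grip force is fixed at half the most. Time passes only in rows, so rows that repeat a pose let the fingers close. It gives the time, the measured TCP pose, the force, the opening and the grip force at its end, in the units of the state.
- sensors.get_obs(): the state, without advancing time (a new reading comes with each control period).
- viewer.snapshot(name): name is "scene" or "top"; returns the picture (420x560x3 uint8, red, green, blue); there is no depth.
- viewer.camera_params(name): a dict with "fx", "fy", "cx", "cy" (pixels), "dist" ([k1, k2, p1, p2, k3] as OpenCV has them; the pictures are not rectified), "extrinsics" (4x4, takes a point from world to camera coordinates). Camera axes: x right, y up, looking along -z (the intrinsics and any distortion apply to the point x, -y, -z); pixel columns grow to the right and rows downward; lengths in m; the calibration is good to about 2 mm. A picture is of the moment at which its call begins. camera_params takes no time and is no camera call.
- workorder.close_job(): hands the job in; it is judged then, once.
The state is a dict: "clock": time; "joint_pos": joint angles; "qvel": joint speeds; "tau": joint torques, N m; "tool_pos": TCP position; "orientation": TCP orientation; "force": force on the tool from outside, world axes, zero at the start; "moment": the same for the moment, N m; "opening": finger opening in m; "gripper_force": force on a finger pad.
Only numpy, scipy, OpenCV 4.12 (cv2) and the standard library are available. Lean on these libraries where they do the work, as an engineer would, in place of code of your own. Each camera call takes 0.05 s, during which the arm holds its last target. There are 200 camera calls.

## Working session

There is one attempt and no reset: what is moved stays moved. The work goes in short steps, Python scripts to look and compute and a shell command to move; the robot and the scene stay as the last step left them, time stands still between calls to the robot, and variables do not carry over. Pictures are saved under pics/ and viewed, at most 10 in all, crops included, and the job is handed in when it is done.

```bash
mkdir -p pics; cat > h.py <<'E'
import numpy as np, cv2
from plant import sensors, viewer, workorder, ctrl
def snap(n,f=None):
    im=viewer.snapshot(n)
    if f: cv2.imwrite('pics/'+f,im[:,:,::-1])
    return im
def ray(n,uv):
    p=viewer.camera_params(n); K=np.array([[p['fx'],0,p['cx']],[0,p['fy'],p['cy']],[0,0,1]])
    q=cv2.undistortPoints(np.array(uv,float).reshape(-1,1,2),K,np.array(p['dist'])).reshape(-1,2)
    E=np.array(p['extrinsics']);R=E[:3,:3];t=E[:3,3]
    d=np.c_[q[:,0],-q[:,1],-np.ones(len(q))]@R
    return -R.T@t,d
def plane(n,uv,z):
    c,d=ray(n,uv); return c+d*((z-c[2])/d[:,2])[:,None]
def tri(u1,u2):
    c1,d1=ray('scene',[u1]);c2,d2=ray('top',[u2]);a=d1[0]/np.linalg.norm(d1);b=d2[0]/np.linalg.norm(d2)
    s=np.linalg.lstsq(np.c_[a,-b],c2-c1,rcond=None)[0]
    p,q=c1+s[0]*a,c2+s[1]*b; return (p+q)/2,np.linalg.norm(p-q)
def proj(n,P):
    p=viewer.camera_params(n);E=np.array(p['extrinsics']);F=np.diag([1,-1,-1.])
    X=(F@(E[:3,:3]@np.array(P,float).reshape(-1,3).T+E[:3,3:])).T
    K=np.array([[p['fx'],0,p['cx']],[0,p['fy'],p['cy']],[0,0,1]])
    return cv2.projectPoints(X,np.zeros(3),np.zeros(3),K,np.array(p['dist']))[0].reshape(-1,2)
E
python3 - <<'E'
from h import *
for n in ('scene','top'):
    snap(n,n+'0.png'); c,_=ray(n,[[280,210]]); print(n,c)
o=sensors.get_obs(); print(o['clock'],o['tool_pos'],o['orientation'],o['force'],o['opening'],ctrl.hold_point_z)
E
```

```text
scene [ 1.27529346 -0.00245709  1.13683536]
top [0.38655348 0.03748268 1.25420164]
0.1 [0.2350275  0.63231645 0.22572314] [ 1.79916503e+02 -1.00596759e-02 -2.03891982e+01] [ 0.1237881  -0.29653625  0.26686675] 0.08763059994687822 0.0188
```

View pics/scene0.png

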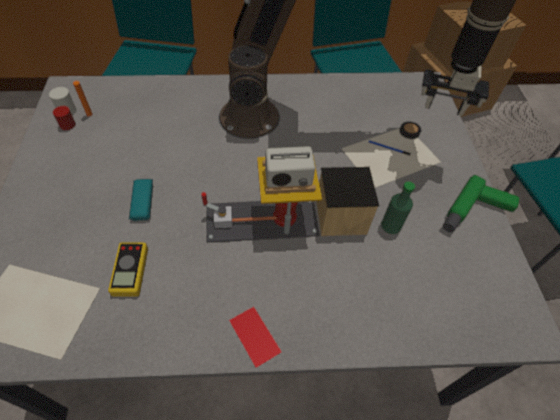

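View pics/top0.png

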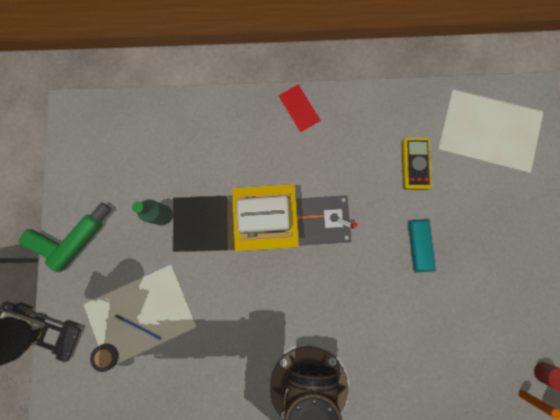

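The scene view shows the grip at about (205,199), the deck at (290,178) and the stand top at (348,186). In the top view the grip is at (354,225), the valve block at (333,217), the deck at (265,217) and the stand at (200,223). Next I'll measure these by colour.

```bash
cat >> h.py <<'E'
def mask(im,lo,hi,box):
    h=cv2.cvtColor(im,cv2.COLOR_RGB2HSV); m=cv2.inRange(h,np.array(lo),np.array(hi))
    if lo[0]==0 and hi[0]<15: m|=cv2.inRange(h,np.array([170,lo[1],lo[2]]),np.array([180,hi[1],hi[2]]))
    z=np.zeros_like(m);x0,y0,x1,y1=box;z[y0:y1,x0:x1]=m[y0:y1,x0:x1];return z
def big(m):
    c=cv2.findContours(m,cv2.RETR_EXTERNAL,cv2.CHAIN_APPROX_NONE)[0]; return max(c,key=cv2.contourArea)
RED=([0,120,60],[9,255,255]); YEL=([18,150,100],[35,255,255])
E
python3 - <<'E'
from h import *
S=snap('scene');T=snap('top')
def ends(c):
    r=cv2.minAreaRect(c); return r
cs=big(mask(S,*RED,(190,185,222,215)));ct=big(mask(T,*RED,(340,210,370,240)))
for c in (cs,ct): print('grip',cv2.boundingRect(c),cv2.minAreaRect(c))
us=np.array(cv2.minAreaRect(cs)[0]);ut=np.array(cv2.minAreaRect(ct)[0])
print('grip tri',tri(us,ut))
print(plane('scene',[us],.098),plane('top',[ut],.098))
# deck yellow and stand black in top
cd=big(mask(T,*YEL,(220,170,310,260)));rd=cv2.minAreaRect(cd);print('deckT',rd,cv2.boxPoints(rd).tolist())
cb=big(mask(T,[0,0,0],[180,255,50],(160,185,232,260)));rb=cv2.minAreaRect(cb);print('standT',rb,cv2.boxPoints(rb).tolist())
# white valve block top
cw=big(mask(T,[0,0,150],[180,60,255],(318,200,350,235)));print('block',cv2.minAreaRect(cw), plane('top',[cv2.minAreaRect(cw)[0]],.05))
for n,im,b in (('s',S,(190,120,390,250)),('t',T,(150,160,380,280))):
    x0,y0,x1,y1=b; cv2.imwrite(f'pics/{n}crop.png',cv2.resize(im[y0:y1,x0:x1,::-1],None,fx=3.4 if n=='t' else 4,fy=3.4 if n=='t' else 4,interpolation=cv2.INTER_CUBIC))
E
```

```text
grip (201, 192, 6, 13) ((203.6499786376953, 198.0500030517578), (12.162237167358398, 4.101219177246094), 81.8698959350586)
grip (351, 222, 6, 6) ((353.5, 224.5), (5.0, 5.0), 90.0)
grip tri (array([ 0.47729041, -0.14616016,  0.09932571]), np.float64(0.0005611289891479214))
[[ 0.47623071 -0.14662728  0.098     ]] [[ 0.47739769 -0.14608664  0.098     ]]
deckT ((264.5155029296875, 217.23231506347656), (62.66089630126953, 64.98906707763672), 86.18592071533203) [[230.0088653564453, 188.13278198242188], [294.8539733886719, 183.80975341796875], [299.02215576171875, 246.33184814453125], [234.17703247070312, 250.65487670898438]]
standT ((199.29212951660156, 223.4325714111328), (51.742332458496094, 52.12451934814453), 88.31531524658203) [[172.4805450439453, 198.3387908935547], [224.58253479003906, 196.80638122558594], [226.1037139892578, 248.52635192871094], [174.00172424316406, 250.0587615966797]]
block ((335.8782043457031, 217.79443359375), (17.09929084777832, 23.440279006958008), 85.91438293457031) [[ 0.50329974 -0.10082685  0.05      ]]
```

View pics/scrop.png

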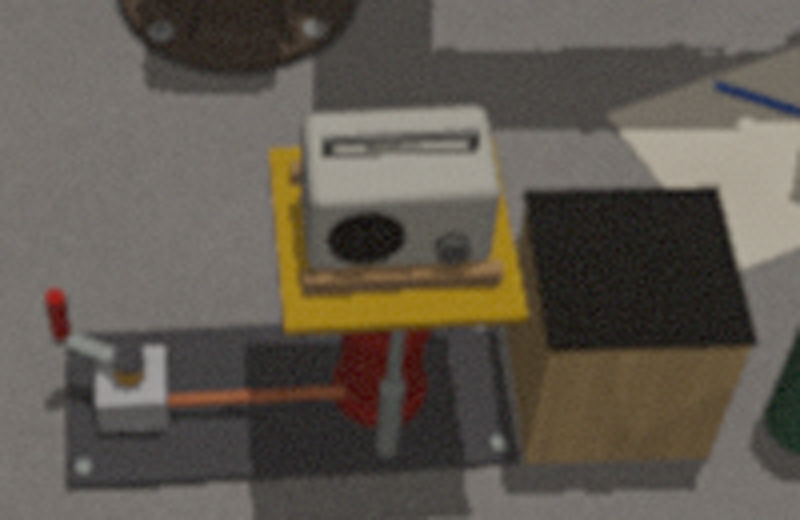

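View pics/tcrop.png

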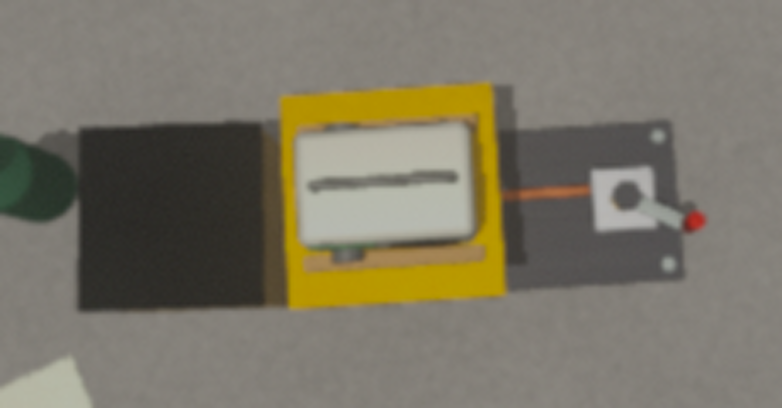

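Both crops show the lever pointing out and toward the robot, with nothing in the way of the grip. The deck corners and stand corners are visible in both views, so I'll triangulate them.

```bash
cat >> h.py <<'E'
# corners: order FL,FR,BL,(BR)  F=+x side(nearest scene cam), L=-y side
def corners(im,init,w=3):
    g=cv2.cvtColor(im,cv2.COLOR_RGB2GRAY)
    return cv2.cornerSubPix(g,np.array(init,np.float32).reshape(-1,1,2),(w,w),(-1,-1),(3,50,.01)).reshape(-1,2)
E
python3 - <<'E'
from h import *
S=snap('scene');T=snap('top')
sc=lambda l:[(190+x/4,120+y/4) for x,y in l]
tc=lambda l:[(150+x/3.4,160+y/3.4) for x,y in l]
def run(nm,s,t):
    a=corners(S,s);b=corners(T,t);P=[]
    for u,u0,v,v0 in zip(a,s,b,t):
        p,e=tri(u,v);P.append(p);print(nm,np.round(u-u0,1),np.round(v-v0,1),v.round(1),p.round(4),round(e,4),tri(u0,v0)[0].round(4))
    return np.array(P)
D=run('deck',sc([(285,320),(525,308),(270,150)]),tc([(492,85),(281,97),(505,294)]))
B=run('stand',sc([(533,347),(752,343),(527,190),(717,188)]),tc([(264,124),(79,130),(267,304),(79,310)]))
print(np.linalg.norm(D[0]-D[1]),np.linalg.norm(D[0]-D[2]),[np.linalg.norm(B[i]-B[j]) for i,j in((0,1),(0,2),(1,3),(2,3))])
for x in (250,262,275): print(S[192:208,x].astype(int).tolist())
E
```

```text
deck [0.5 2.7] [-0.4 -0.2] [294.3 184.8] [0.5812 0.0274 0.2074] 0.0033 [0.5788 0.0262 0.2168]
deck [1.2 1.1] [-0.  -2.3] [232.6 186.2] [0.58   0.1938 0.2203] 0.0043 [0.574  0.1929 0.2177]
deck [-1.7 -0.8] [-0.  -1.3] [298.5 245.2] [0.4175 0.0184 0.2168] 0.0025 [0.4144 0.0208 0.2103]
stand [0. 0.] [-2.5 -1.1] [225.1 195.4] [0.5648 0.215  0.1598] 0.0143 [0.5623 0.2122 0.1559]
stand [ 0.7 -0.3] [ 0.4 -1. ] [173.6 197.2] [0.5646 0.3697 0.1588] 0.0009 [0.5622 0.3707 0.1542]
stand [-1.2 -0. ] [-2.5  0.6] [226. 250.] [0.4113 0.2197 0.1562] 0.0026 [0.4131 0.2179 0.1576]
stand [-0.6 -0.7] [-0.7 -0.2] [172.6 251. ] [0.4125 0.3697 0.1583] 0.0012 [0.4123 0.3707 0.1545]
0.16690979845207352 0.16420719909494763 [np.float64(0.15470183024231463), np.float64(0.1536033156680432), np.float64(0.15205830372827903), np.float64(0.15000819900317755)]
[[120, 114, 110], [113, 110, 108], [116, 112, 108], [117, 112, 106], [114, 110, 106], [114, 109, 105], [121, 116, 113], [117, 116, 110], [110, 106, 103], [91, 85, 85], [67, 67, 64], [71, 65, 65], [66, 62, 63], [68, 65, 65], [65, 59, 61], [70, 67, 66]]
[[163, 130, 28], [159, 124, 11], [162, 131, 29], [162, 130, 25], [162, 130, 33], [162, 130, 31], [161, 129, 30], [159, 126, 19], [158, 125, 20], [154, 123, 28], [127, 100, 25], [95, 75, 39], [75, 67, 61], [60, 58, 59], [46, 45, 45], [42, 41, 38]]
[[83, 65, 37], [104, 81, 37], [132, 103, 29], [159, 127, 25], [161, 128, 27], [159, 128, 22], [159, 126, 25], [160, 128, 28], [161, 128, 31], [142, 113, 23], [107, 82, 34], [79, 54, 29], [65, 44, 39], [56, 33, 39], [52, 34, 32], [55, 35, 32]]
```

```bash
cat >> h.py <<'E'
def shots(n,k=4): return np.mean([viewer.snapshot(n).astype(np.float32) for _ in range(k)],0)
def edge(img,p0,p1,h=4,n=30):
    "subpixel edge points between p0,p1 (half-height crossing along normal), line-fitted; returns the two fitted ends and residual"
    p0,p1=np.array(p0,float),np.array(p1,float);d=(p1-p0)/np.linalg.norm(p1-p0);nn=np.array([-d[1],d[0]])
    s=np.arange(-h,h+.01,.1);a=p0+(p1-p0)*np.linspace(0,1,n)[:,None]
    G=a[:,None]+s[None,:,None]*nn
    V=cv2.remap(img.astype(np.float32),G[...,0].astype(np.float32),G[...,1].astype(np.float32),cv2.INTER_LINEAR)
    g=np.abs(np.gradient(cv2.GaussianBlur(V,(15,1),4),axis=1));k=g.argmax(1)
    o=[]
    for i in range(n):
        sl=slice(max(k[i]-12,0),k[i]+13);o.append((g[i,sl]*s[sl]).sum()/g[i,sl].sum())
    P=a+np.array(o)[:,None]*nn
    vx,vy,x,y=cv2.fitLine(P.astype(np.float32),cv2.DIST_HUBER,0,.01,.01).ravel();v=np.array([vx,vy]);c=np.array([x,y])
    return c+v*((p0-c)@v),c+v*((p1-c)@v),np.std(P-c-np.outer((P-c)@v,v))
def zat(uv,x):  # scene ray meets plane world x(y): x=a+b*y
    c,d=ray('scene',[uv]);d=d[0];t=(x[0]+x[1]*c[1]-c[0])/(d[0]-x[1]*d[1]);return c+t*d
E
python3 - <<'E'
from h import *
S=shots('scene');T=shots('top');np.save('S0.npy',S);np.save('T0.npy',T)
yS,yT=S[...,0]-S[...,2],T[...,0]-T[...,2];gS,gT=S.mean(2),T.mean(2)
sc=lambda x,y:(190+x/4,120+y/4)
tc=lambda x,y:(150+x/3.4,160+y/3.4)
def xl(img,a,b,z):
    u,v,r=edge(img,a,b);P=plane('top',[u,v],z);k=(P[1,0]-P[0,0])/(P[1,1]-P[0,1]);print('top',u,v,r,P[:,:2].round(4).tolist(),'slope deg',np.degrees(np.arctan(k)));return P[0,0]-k*P[0,1],k
db=xl(yT,tc(300,306),tc(495,296),.217);df=xl(yT,tc(290,96),tc(485,86),.217)
sb=xl(gT,tc(90,309),tc(255,305),.157);sf=xl(gT,tc(90,129),tc(255,125),.157)
def zz(nm,img,a,b,l):
    u,v,r=edge(img,a,b);print(nm,u.round(2),v.round(2),round(r,2),zat(u,l).round(4),zat(v,l).round(4))
zz('deck back',yS,sc(274,150),sc(298,149),db)
zz('deck front',yS,sc(300,320),sc(515,310),df)
zz('stand back',gS,sc(540,190),sc(705,188),sb)
zz('stand front',gS,sc(545,347),sc(740,344),sf)
E
```

```text
top [238.24532328 250.15883581] [295.555509   246.54049836] 0.05492155415807062 [[0.4088, 0.1786], [0.4142, 0.0274]] slope deg -2.068252170284993
top [235.26359816 187.76392616] [292.5667614  184.05387981] 0.04488951146181577 [[0.576, 0.185], [0.5814, 0.0304]] slope deg -2.035990352774032
top [176.48216696 251.29497186] [225.0063812  249.93326782] 0.06652139204759747 [[0.4116, 0.3598], [0.4117, 0.2238]] slope deg -0.04185347910598103
top [176.43599619 196.93999584] [224.94814442 195.26385542] 0.12029138139317483 [[0.5654, 0.3618], [0.5661, 0.2232]] slope deg -0.3126333120078051
deck back [258.45 156.64] [264.45 156.31] 0.03 [0.4143 0.025  0.2137] [0.4137 0.0429 0.214 ]
deck front [265.12 202.32] [318.86 199.63] 0.17 [0.5812 0.0383 0.2088] [0.5758 0.188  0.2084]
stand back [324.99 167.11] [366.24 166.48] 0.1 [0.4116 0.2322 0.1577] [0.4115 0.362  0.1567]
stand front [326.27 207.59] [375.   206.16] 0.11 [0.5662 0.2169 0.1564] [0.5654 0.3595 0.1567]
```

Stand top is at z ≈ 0.157 and the deck top at about 0.214, so the deck has to sink about 57 mm. The lift's yaw is about 2°, which puts the pivot near (0.505, -0.093). I'll raise the arm first, then move across.

```bash
cat >> h.py <<'E'
from scipy.spatial.transform import Rotation as Ro
PSI=2.05; GRIP=np.array([.477,-.146,.099]); a0=np.radians(PSI-120)
PIV=GRIP-.06*np.array([np.cos(a0),np.sin(a0),0])
def plan(pos,yaw):
    o=sensors.get_obs();R=Ro.from_euler('xyz',o['orientation'],degrees=True);Rt=Ro.from_euler('xyz',[180,0,yaw],degrees=True)
    print('now',round(o['clock'],2),o['tool_pos'].round(4) if hasattr(o['tool_pos'],'round') else o['tool_pos'],np.round(o['orientation'],2))
    print('shift',R.inv().apply(np.array(pos)-o['tool_pos']).round(4),'turn',(R.inv()*Rt).as_rotvec(degrees=True).round(2))
E
python3 -m pendant '[[1,[0,0,-0.17],[0,0,0]],[1,[0,0,-0.17],[0,0,0]],[1,[0,0,-0.17],[0,0,0]],[1,[0,0,-0.17],[0,0,0]],[1,[0,0,-0.17],[0,0,0]]]'
python3 -c "
from h import *
plan([.477,-.146,.38],-117.95)"
```

```text
clock: 1.12
tool_pos: [0.2366, 0.6342, 0.4064]
orientation: [-179.3, 0.0, -20.4]
force: [0.0, -1.0, 1.2]
opening: 0.0875
gripper_force: 0.0
now 1.12 [0.2366 0.6342 0.4064] [-1.7926e+02  1.0000e-02 -2.0390e+01]
shift [0.4972 0.6478 0.018 ] turn [-0.54  0.64 97.56]
```

```bash
R='[1,[0.497,0.648,0.0],[0,0,97.5]]'
python3 -m pendant '[[1,[0.497,0.648,0.0],[0,0,97.5]],[1,[0.497,0.648,0.0],[0,0,97.5]],[1,[0.497,0.648,0.0],[0,0,97.5]],[1,[0.497,0.648,0.0],[0,0,97.5]],[1,[0.497,0.648,0.0],[0,0,97.5]],[1,[0.497,0.648,0.0],[0,0,97.5]],[1,[0.497,0.648,0.0],[0,0,97.5]],[1,[0.497,0.648,0.0],[0,0,97.5]],[1,[0.497,0.648,0.0],[0,0,97.5]],[1,[0.497,0.648,0.0],[0,0,97.5]]]'
python3 -c "
from h import *
plan([.477,-.146,.38],-117.95)"
```

```text
clock: 1.95
tool_pos: [0.3576, 0.2324, 0.397]
orientation: [-180.0, 0.1, -92.3]
force: [1.8, 0.6, 0.3]
opening: 0.0876
gripper_force: 0.0
now 1.95 [0.3576 0.2324 0.397 ] [-1.7996e+02  7.0000e-02 -9.2320e+01]
shift [ 0.3733 -0.1346  0.0166] turn [-2.000e-02  8.000e-02  2.563e+01]
```

```bash

python3 -m pendant '[[1,[0.373,-0.135,0],[0,0,25.5]],[1,[0.373,-0.135,0],[0,0,25.5]],[1,[0.373,-0.135,0],[0,0,25.5]],[1,[0.373,-0.135,0],[0,0,25.5]],[1,[0.373,-0.135,0],[0,0,25.5]],[1,[0.373,-0.135,0],[0,0,25.5]],[1,[0.373,-0.135,0],[0,0,25.5]],[1,[0.373,-0.135,0],[0,0,25.5]],[1,[0.373,-0.135,0],[0,0,25.5]],[1,[0.373,-0.135,0],[0,0,25.5]]]'
python3 -m pendant '[[1,[0,0,0],[0,0,0]],[1,[0,0,0],[0,0,0]],[1,[0,0,0],[0,0,0]]]'
python3 -c "
from h import *
plan([.477,-.146,.15],-117.95)"
```

```text
clock: 2.78
tool_pos: [0.4799, -0.1466, 0.3963]
orientation: [180.0, -0.0, -117.6]
force: [-0.2, 0.5, -0.5]
opening: 0.0879
gripper_force: 0.0
clock: 3.03
tool_pos: [0.4793, -0.143, 0.3965]
orientation: [180.0, 0.0, -117.5]
force: [-0.1, -0.5, -0.1]
opening: 0.0877
gripper_force: 0.0
now 3.03 [ 0.4793 -0.143   0.3965] [ 1.7999e+02  1.0000e-02 -1.1755e+02]
shift [0.0038 0.0006 0.2465] turn [0.01 0.01 0.4 ]
```

```bash

python3 -m pendant '[[1,[0.004,0.0005,0.15],[0,0,0.4]],[1,[0.004,0.0005,0.15],[0,0,0.4]],[1,[0.004,0.0005,0.15],[0,0,0.4]],[1,[0.004,0.0005,0.15],[0,0,0.4]],[1,[0.004,0.0005,0.25],[0,0,0.4]],[1,[0.004,0.0005,0.25],[0,0,0.4]],[1,[0.004,0.0005,0.25],[0,0,0.4]],[1,[0.004,0.0005,0.285],[0,0,0.4]],[1,[0.004,0.0005,0.3135],[0,0,0.4]],[1,[0.004,0.0005,0.3135],[0,0,0.4]]]'
python3 - <<'E'
from h import *
S=snap('scene');T=snap('top')
plan([.477,-.146,.083],-117.95);print(sensors.get_obs()['force'])
a=cv2.resize(S[140:260,150:310,::-1],None,fx=2.5,fy=2.5,interpolation=cv2.INTER_CUBIC);b=cv2.resize(T[150:270,270:430,::-1],None,fx=2.5,fy=2.5,interpolation=cv2.INTER_CUBIC)
cv2.imwrite('pics/down.png',np.hstack([a,b]))
E
```

```text
clock: 3.87
tool_pos: [0.4737, -0.145, 0.0788]
orientation: [179.6, -0.2, -117.9]
force: [-1.6, -0.2, -0.6]
opening: 0.0877
gripper_force: 0.0
now 3.97 [ 0.4772 -0.1456  0.0835] [ 1.7995e+02 -6.0000e-02 -1.1779e+02]
shift [0.0005 0.     0.0005] turn [ 0.05 -0.06  0.16]
[ 0.38056844 -0.26600638  1.7681031 ]
```

View pics/down.png

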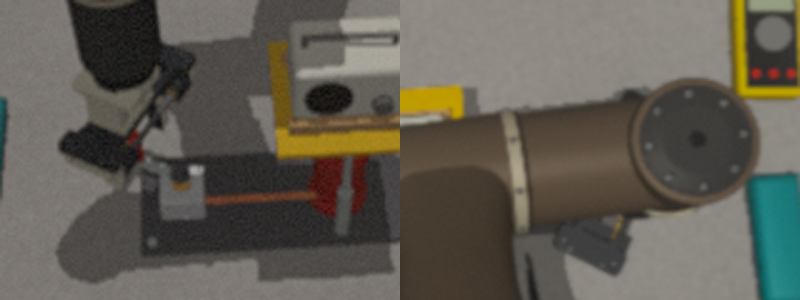

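The left half shows the red grip at (133,140) between the open fingers, and the deck is still visible. I'll close to a loose straddle.

```bash

python3 -m pendant '[[-0.5,[0,0,0],[0,0,0]],[-0.5,[0,0,0],[0,0,0]],[-0.5,[0,0,0],[0,0,0]],[-0.5,[0,0,0],[0,0,0]],[-0.5,[0,0,0],[0,0,0]],[-0.5,[0,0,0],[0,0,0]],[-0.5,[0,0,0],[0,0,0]],[-0.5,[0,0,0],[0,0,0]]]'
python3 -c "
from h import *
plan([.477,-.146,.083],-117.95)"
```

```text
clock: 4.63
tool_pos: [0.4772, -0.1464, 0.0831]
orientation: [-180.0, -0.0, -117.9]
force: [0.3, -0.6, 0.1]
opening: 0.0398
gripper_force: 0.0
now 4.63 [ 0.4772 -0.1464  0.0831] [-180.     -0.   -117.91]
shift [-0.0003  0.0004  0.0001] turn [-0.   -0.    0.04]
```

```bash

python3 -m pendant '[[-0.56,[0,0,0],[0,0,0]],[-0.56,[0,0,0],[0,0,0]],[-0.56,[0,0,0],[0,0,0]],[-0.56,[0,0,0],[0,0,0]],[-0.56,[0,0,0],[0,0,0]],[-0.56,[0,0,0],[0,0,0]]]'
python3 -m pendant '[[-0.56,[0,0,0],[0,0,0]],[-0.56,[0,0,0],[0,0,0]],[-0.56,[0,0,0],[0,0,0]]]'
```

```text
clock: 5.13
tool_pos: [0.4772, -0.1464, 0.083]
orientation: [180.0, -0.0, -117.9]
force: [-0.1, 0.6, -1.0]
opening: 0.0195
gripper_force: 0.1
clock: 5.38
tool_pos: [0.4772, -0.1463, 0.083]
orientation: [180.0, -0.0, -117.9]
force: [-0.2, 1.0, -0.5]
opening: 0.0194
gripper_force: 0.1
```

```bash
cat >> h.py <<'E'
def lin(p,q): k=(q[0]-p[0])/(q[1]-p[1]); return p[0]-k*p[1],k
DF=lin((.5765,.185),(.5819,.0304)); DB=lin((.4088,.1786),(.4142,.0274))
def deckz(zg,k=1):
    S=shots('scene',k);y=S[...,0]-S[...,2];r=[]
    for L,ys,dz in ((DF,(.04,.175),-.005),(DB,(.028,.038),0)):
        u=proj('scene',[[L[0]+L[1]*t,t,zg+dz] for t in ys]);a,b,res=edge(y,u[0],u[1],h=5)
        r+=[(zat(a,L)[2]+zat(b,L)[2])/2,res]
    o=sensors.get_obs()
    print('t',round(o['clock'],2),'front',round(r[0],4),'res',round(r[1],2),'back',round(r[2],4),'res',round(r[3],2));return r
def grip():
    o=sensors.get_obs();p=np.array(o['tool_pos'])-PIV;th=np.arctan2(p[1],p[0])-a0
    t=a0+th;F=np.array(o['force']);print('theta',round(th,3),'r',round(np.hypot(p[0],p[1]),4),'yaw',round(o['orientation'][2],2),'F ccw',round(F[:2]@[-np.sin(t),np.cos(t)],1),'F rad',round(F[:2]@[np.cos(t),np.sin(t)],1))
E
python3 -c "
from h import *
deckz(.214,3);grip()"
python3 -m pendant '[[-0.56,[-0.0002,-0.005,0],[0,0,-4.8]],[-0.56,[-0.0008,-0.0099,0],[0,0,-9.5]],[-0.56,[-0.0019,-0.0148,0],[0,0,-14.3]],[-0.56,[-0.0019,-0.0148,0],[0,0,-14.3]],[-0.56,[-0.0019,-0.0148,0],[0,0,-14.3]]]'
python3 -c "
from h import *
deckz(.214,2);grip();deckz(.214,2);grip()"
```

```text
t 5.53 front 0.2086 res 0.19 back 0.2138 res 0.02
theta 0.005 r 0.0602 yaw -117.9 F ccw 0.5 F rad 0.1
clock: 5.95
tool_pos: [0.4911, -0.1516, 0.0829]
orientation: [180.0, -0.0, -103.8]
force: [-0.9, 0.6, 0.3]
opening: 0.0194
gripper_force: 0.4
t 6.05 front 0.2091 res 0.19 back 0.2142 res 0.01
theta 0.251 r 0.0603 yaw -103.76 F ccw -0.7 F rad 0.3
t 6.15 front 0.209 res 0.19 back 0.2138 res 0.02
theta 0.251 r 0.0603 yaw -103.7 F ccw -1.4 F rad 0.1
```

```bash

python3 -m pendant '[[-0.56,[-0.0003,-0.006,0],[0,0,-5.73]],[-0.56,[-0.0003,-0.006,0],[0,0,-5.73]],[-0.56,[-0.0003,-0.006,0],[0,0,-5.73]]]'
python3 -c "
from h import *
deckz(.214,2);grip();deckz(.214,2)"
python3 -m pendant '[[-0.56,[0,0,0],[0,0,0]],[-0.56,[0,0,0],[0,0,0]]]'
python3 -c "
from h import *
deckz(.214,2);grip()"
```

```text
clock: 6.4
tool_pos: [0.497, -0.1527, 0.083]
orientation: [-180.0, -0.0, -98.1]
force: [-0.1, 1.5, -0.8]
opening: 0.0192
gripper_force: 0.5
t 6.5 front 0.2091 res 0.19 back 0.2139 res 0.01
theta 0.352 r 0.0603 yaw -98.05 F ccw -0.8 F rad -0.1
t 6.6 front 0.2092 res 0.16 back 0.2139 res 0.02
clock: 6.77
tool_pos: [0.497, -0.1527, 0.0831]
orientation: [-180.0, 0.0, -97.9]
force: [-1.3, 0.3, -0.6]
opening: 0.0193
gripper_force: 0.5
t 6.87 front 0.2094 res 0.16 back 0.2138 res 0.01
theta 0.353 r 0.0603 yaw -97.9 F ccw -0.7 F rad -0.8
```

```bash

python3 -m pendant '[[-0.56,[-0.0003,-0.006,0],[0,0,-5.73]],[-0.56,[-0.0003,-0.006,0],[0,0,-5.73]],[-0.56,[-0.0003,-0.006,0],[0,0,-5.73]],[-0.56,[-0.0003,-0.006,0],[0,0,-5.73]]]'
python3 -c "
from h import *
deckz(.214,2);grip();deckz(.214,2);deckz(.214,2)"
```

```text
clock: 7.2
tool_pos: [0.503, -0.1533, 0.083]
orientation: [-180.0, -0.0, -92.3]
force: [-1.0, 1.1, -0.7]
opening: 0.0194
gripper_force: 0.5
t 7.3 front 0.2084 res 0.18 back 0.2138 res 0.02
theta 0.454 r 0.0603 yaw -92.25 F ccw -1.5 F rad -1.8
t 7.4 front 0.2089 res 0.19 back 0.2139 res 0.02
t 7.5 front 0.2089 res 0.2 back 0.2139 res 0.02
```

```bash

python3 -m pendant '[[-0.56,[-0.0003,-0.006,0],[0,0,-5.73]],[-0.56,[-0.0003,-0.006,0],[0,0,-5.73]],[-0.56,[-0.0003,-0.006,0],[0,0,-5.73]],[-0.56,[-0.0003,-0.006,0],[0,0,-5.73]]]'
python3 -c "
from h import *
deckz(.214,2);grip();deckz(.214,2);
S=snap('scene');cv2.imwrite('pics/mid.png',cv2.resize(S[150:250,150:350,::-1],None,fx=4,fy=4,interpolation=cv2.INTER_CUBIC))
deckz(.214,2)"
```

```text
clock: 7.83
tool_pos: [0.509, -0.1532, 0.083]
orientation: [-180.0, -0.0, -86.6]
force: [-0.1, -0.4, -0.6]
opening: 0.019
gripper_force: 0.6
t 7.93 front 0.2053 res 0.34 back 0.2117 res 0.05
theta 0.553 r 0.0603 yaw -86.52 F ccw -1.2 F rad -0.4
t 8.03 front 0.2052 res 0.29 back 0.2106 res 0.02
t 8.18 front 0.2036 res 0.3 back 0.21 res 0.03
```

View pics/mid.png

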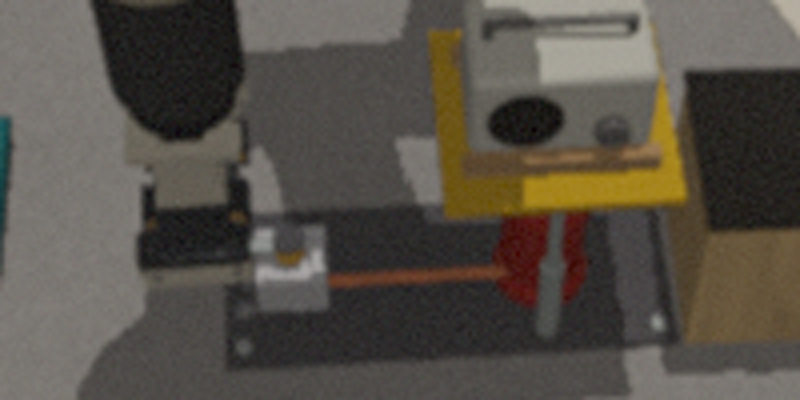

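The view shows the gripper on the grip beside the valve block at (290,260), and the deck edge at (440,210) has dropped. The deck is sinking at about 8 mm/s. I'll hold here and measure.

```bash

python3 -m pendant '[[-0.56,[0,0,0],[0,0,0]],[-0.56,[0,0,0],[0,0,0]],[-0.56,[0,0,0],[0,0,0]],[-0.56,[0,0,0],[0,0,0]],[-0.56,[0,0,0],[0,0,0]],[-0.56,[0,0,0],[0,0,0]],[-0.56,[0,0,0],[0,0,0]],[-0.56,[0,0,0],[0,0,0]],[-0.56,[0,0,0],[0,0,0]],[-0.56,[0,0,0],[0,0,0]]]'
python3 -c "
from h import *
deckz(.202,2);grip()"
```

```text
clock: 9.02
tool_pos: [0.5091, -0.1532, 0.0831]
orientation: [-180.0, -0.0, -86.4]
force: [-0.4, 0.6, 0.1]
opening: 0.0193
gripper_force: 0.6
t 9.12 front 0.1959 res 0.34 back 0.202 res 0.05
theta 0.554 r 0.0603 yaw -86.41 F ccw -2.7 F rad -0.1
```

```bash

python3 -m pendant '[[-0.56,[0,0,0],[0,0,0]],[-0.56,[0,0,0],[0,0,0]],[-0.56,[0,0,0],[0,0,0]],[-0.56,[0,0,0],[0,0,0]],[-0.56,[0,0,0],[0,0,0]],[-0.56,[0,0,0],[0,0,0]],[-0.56,[0,0,0],[0,0,0]],[-0.56,[0,0,0],[0,0,0]],[-0.56,[0,0,0],[0,0,0]],[-0.56,[0,0,0],[0,0,0]]]'
python3 -m pendant '[[-0.56,[0,0,0],[0,0,0]],[-0.56,[0,0,0],[0,0,0]],[-0.56,[0,0,0],[0,0,0]],[-0.56,[0,0,0],[0,0,0]],[-0.56,[0,0,0],[0,0,0]],[-0.56,[0,0,0],[0,0,0]],[-0.56,[0,0,0],[0,0,0]],[-0.56,[0,0,0],[0,0,0]],[-0.56,[0,0,0],[0,0,0]],[-0.56,[0,0,0],[0,0,0]]]'
python3 -c "
from h import *
deckz(.187,2)"
python3 -m pendant '[[-0.56,[0,0,0],[0,0,0]],[-0.56,[0,0,0],[0,0,0]],[-0.56,[0,0,0],[0,0,0]],[-0.56,[0,0,0],[0,0,0]],[-0.56,[0,0,0],[0,0,0]],[-0.56,[0,0,0],[0,0,0]],[-0.56,[0,0,0],[0,0,0]],[-0.56,[0,0,0],[0,0,0]],[-0.56,[0,0,0],[0,0,0]],[-0.56,[0,0,0],[0,0,0]]]'
python3 -c "
from h import *
deckz(.180,2);grip()"
```

```text
clock: 9.95
tool_pos: [0.5091, -0.1532, 0.0831]
orientation: [180.0, -0.0, -86.4]
force: [-0.9, -0.0, -0.3]
opening: 0.0192
gripper_force: 0.7
clock: 10.78
tool_pos: [0.5091, -0.1532, 0.0831]
orientation: [180.0, -0.0, -86.4]
force: [-1.3, -0.1, -0.2]
opening: 0.0192
gripper_force: 0.7
t 10.88 front 0.182 res 0.3 back 0.1883 res 0.06
clock: 11.72
tool_pos: [0.5091, -0.1532, 0.083]
orientation: [180.0, -0.0, -86.4]
force: [-0.7, 0.1, -0.6]
opening: 0.0193
gripper_force: 0.7
t 11.82 front 0.1749 res 0.33 back 0.1821 res 0.02
theta 0.554 r 0.0603 yaw -86.42 F ccw -1.3 F rad -0.0
```

```bash

python3 -m pendant '[[-0.56,[0,0,0],[0,0,0]],[-0.56,[0,0,0],[0,0,0]],[-0.56,[0,0,0],[0,0,0]],[-0.56,[0,0,0],[0,0,0]],[-0.56,[0,0,0],[0,0,0]],[-0.56,[0,0,0],[0,0,0]],[-0.56,[0,0,0],[0,0,0]],[-0.56,[0,0,0],[0,0,0]],[-0.56,[0,0,0],[0,0,0]],[-0.56,[0,0,0],[0,0,0]]]'
python3 -m pendant '[[-0.56,[0,0,0],[0,0,0]],[-0.56,[0,0,0],[0,0,0]],[-0.56,[0,0,0],[0,0,0]],[-0.56,[0,0,0],[0,0,0]],[-0.56,[0,0,0],[0,0,0]],[-0.56,[0,0,0],[0,0,0]],[-0.56,[0,0,0],[0,0,0]],[-0.56,[0,0,0],[0,0,0]],[-0.56,[0,0,0],[0,0,0]]]'
python3 -c "
from h import *
deckz(.170,2)"
```

```text
clock: 12.65
tool_pos: [0.5091, -0.1532, 0.0831]
orientation: [-180.0, 0.0, -86.4]
force: [-1.2, -0.4, 0.9]
opening: 0.0197
gripper_force: 0.7
clock: 13.4
tool_pos: [0.5091, -0.1532, 0.0831]
orientation: [180.0, 0.0, -86.4]
force: [-1.2, 0.8, 0.9]
opening: 0.0193
gripper_force: 0.7
t 13.5 front 0.1622 res 0.28 back 0.1695 res 0.04
```

```bash

python3 -m pendant '[[-0.56,[0,0,0],[0,0,0]],[-0.56,[0,0,0],[0,0,0]],[-0.56,[0,0,0],[0,0,0]],[-0.56,[0,0,0],[0,0,0]],[-0.56,[0,0,0],[0,0,0]],[-0.56,[0,0,0],[0,0,0]],[-0.56,[0,0,0],[0,0,0]],[-0.56,[0,0,0],[0,0,0]],[-0.56,[0,0,0],[0,0,0]],[-0.56,[0,0,0],[0,0,0]]]'
python3 -m pendant '[[-0.56,[0,0,0],[0,0,0]],[-0.56,[0,0,0],[0,0,0]],[-0.56,[-0.0003,0.006,0],[0,0,5.73]],[-0.56,[-0.0012,0.0119,0],[0,0,11.46]],[-0.56,[-0.0027,0.0177,0],[0,0,17.2]],[-0.56,[-0.0027,0.0177,0],[0,0,17.2]],[-0.56,[-0.0027,0.0177,0],[0,0,17.2]]]'
python3 -c "
from h import *
deckz(.160,2);grip();deckz(.160,4)"
```

```text
clock: 14.33
tool_pos: [0.5091, -0.1532, 0.0831]
orientation: [-180.0, -0.0, -86.4]
force: [-1.7, -0.1, -0.5]
opening: 0.0194
gripper_force: 0.7
clock: 14.92
tool_pos: [0.4924, -0.1518, 0.0837]
orientation: [-179.9, 0.0, -103.4]
force: [1.6, -2.3, 0.5]
opening: 0.0196
gripper_force: 1.3
t 15.02 front 0.1534 res 0.2 back 0.1582 res 0.06
theta 0.273 r 0.0601 yaw -103.43 F ccw 3.1 F rad 0.8
t 15.22 front 0.1532 res 0.21 back 0.1588 res 0.04
```

The deck stopped at about 0.1585 against the stand's ≈0.157, so it is within tolerance. Now I'll turn the valve toward its seat.

```bash

python3 -m pendant '[[-0.56,[-0.0003,0.006,0],[0,0,5.73]],[-0.56,[-0.0012,0.0119,0],[0,0,11.46]],[-0.56,[-0.0027,0.0177,0],[0,0,17.2]],[-0.56,[-0.0031,0.0189,0],[0,0,18.3]],[-0.56,[-0.0031,0.0189,0],[0,0,18.3]],[-0.56,[-0.0031,0.0189,0],[0,0,18.3]]]'
python3 -c "
from h import *
grip();deckz(.158,2);grip()"
```

```text
clock: 15.72
tool_pos: [0.4737, -0.1442, 0.0831]
orientation: [180.0, -0.0, -121.7]
force: [1.4, -3.7, 0.8]
opening: 0.0194
gripper_force: 1.5
theta -0.062 r 0.0601 yaw -121.73 F ccw 3.1 F rad 2.4
t 15.82 front 0.1533 res 0.26 back 0.158 res 0.04
theta -0.061 r 0.06 yaw -121.79 F ccw 2.6 F rad 1.9
```

Now small steps of 1.2 mm, watching the force.

```bash

python3 -m pendant '[[-0.56,[0,0.0012,0],[0,0,1.1]],[-0.56,[0,0.0012,0],[0,0,1.1]],[-0.56,[0,0.0012,0],[0,0,1.1]]]' >/dev/null; python3 -c "
from h import *
grip();viewer.snapshot('scene');grip()"
python3 -m pendant '[[-0.56,[0,0.0012,0],[0,0,1.1]],[-0.56,[0,0.0012,0],[0,0,1.1]],[-0.56,[0,0.0012,0],[0,0,1.1]]]' >/dev/null;  python3 -c "
from h import *
grip();viewer.snapshot('scene');grip()"
```

```text
theta -0.08 r 0.0599 yaw -122.99 F ccw 4.4 F rad 1.0
theta -0.08 r 0.0599 yaw -122.98 F ccw 5.2 F rad 1.7
theta -0.104 r 0.0601 yaw -124.08 F ccw 4.2 F rad 2.3
theta -0.104 r 0.06 yaw -124.07 F ccw 4.3 F rad 0.9
```

```bash

python3 -m pendant '[[-0.56,[0,0.0012,0],[0,0,1.1]],[-0.56,[0,0.0012,0],[0,0,1.1]],[-0.56,[0,0.0012,0],[0,0,1.1]]]' >/dev/null; python3 -c "
from h import *
grip();viewer.snapshot('scene');grip()"
python3 -m pendant '[[-0.56,[0,0.0012,0],[0,0,1.1]],[-0.56,[0,0.0012,0],[0,0,1.1]],[-0.56,[0,0.0012,0],[0,0,1.1]]]' >/dev/null;  python3 -c "
from h import *
grip();viewer.snapshot('scene');grip()"
```

```text
theta -0.118 r 0.06 yaw -125.19 F ccw 6.3 F rad 1.8
theta -0.118 r 0.06 yaw -125.19 F ccw 6.0 F rad 2.9
theta -0.131 r 0.0598 yaw -126.28 F ccw 7.5 F rad 2.7
theta -0.131 r 0.0598 yaw -126.28 F ccw 7.8 F rad 1.9
```

```bash

python3 -m pendant '[[-0.56,[0,0.0024,0],[0,0,2]],[-0.56,[0,0.0024,0],[0,0,2]],[-0.56,[0,0.0024,0],[0,0,2]],[-0.56,[0,0.0024,0],[0,0,2]]]' >/dev/null; python3 -c "
from h import *
for _ in range(4): grip();viewer.snapshot('scene')"
```

```text
theta -0.159 r 0.0596 yaw -128.26 F ccw 9.6 F rad 3.7
theta -0.158 r 0.0596 yaw -128.26 F ccw 10.6 F rad 2.8
theta -0.158 r 0.0596 yaw -128.26 F ccw 11.2 F rad 3.0
theta -0.158 r 0.0596 yaw -128.26 F ccw 10.5 F rad 2.8
```

```bash

python3 -m pendant '[[-0.56,[-0.0003,-0.005,0],[0,0,-5]],[-0.56,[-0.001,-0.011,0],[0,0,-10]],[-0.56,[-0.001,-0.011,0],[0,0,-10.4]],[-0.56,[-0.001,-0.011,0],[0,0,-10.4]]]' >/dev/null; python3 -c "
from h import *
grip();deckz(.158,3);grip()"
python3 -m pendant '[[1,[0,0,0],[0,0,0]],[1,[0,0,0],[0,0,0]],[1,[0,0,0],[0,0,0]],[1,[0,0,0],[0,0,0]],[1,[0,0,0],[0,0,0]],[1,[0,0,0],[0,0,0]]]'
```

```text
theta -0.018 r 0.0604 yaw -118.06 F ccw -0.8 F rad 0.3
t 18.03 front 0.1536 res 0.18 back 0.1587 res 0.06
theta -0.013 r 0.0602 yaw -118.04 F ccw 0.4 F rad 0.4
clock: 18.53
tool_pos: [0.477, -0.1461, 0.0831]
orientation: [-180.0, 0.0, -117.9]
force: [0.4, 0.5, -0.3]
opening: 0.054
gripper_force: 0.0
```

Released cleanly with no residual force. I'll lift straight up and then check the scene before handing in.

```bash

python3 -m pendant '[[1,[0,0,-0.15],[0,0,0]],[1,[0,0,-0.15],[0,0,0]],[1,[0,0,-0.15],[0,0,0]],[1,[0,0,-0.15],[0,0,0]],[1,[0,0,-0.15],[0,0,0]],[1,[0,0,-0.15],[0,0,0]],[1,[0,0,-0.15],[0,0,0]],[1,[0,0,-0.15],[0,0,0]],[1,[0,0,-0.15],[0,0,0]]]'
python3 - <<'E'
from h import *
deckz(.158,4)
S=shots('scene',4);g=S.mean(2)
sc=lambda x,y:(190+x/4,120+y/4)
for l,a,b in ((lin((.4116,.3598),(.4117,.2238)),sc(540,190),sc(705,188)),(lin((.5654,.3618),(.5661,.2232)),sc(545,347),sc(740,344))):
    u,v,r=edge(g,a,b);print('stand',zat(u,l)[2],zat(v,l)[2])
cv2.imwrite('pics/end.png',cv2.resize(S[130:250,190:390,::-1],None,fx=4,fy=4,interpolation=cv2.INTER_CUBIC))
E
```

```text
clock: 19.28
tool_pos: [0.4763, -0.1461, 0.2318]
orientation: [179.9, -0.1, -117.9]
force: [-0.4, 0.2, -0.1]
opening: 0.0876
gripper_force: 0.0
t 19.48 front 0.1531 res 0.21 back 0.1581 res 0.05
stand 0.15757594250648432 0.1567665613661059
stand 0.15702557060716327 0.15668048626795927[ WARN:0@3.502] global loadsave.cpp:1063 imwrite_ Unsupported depth image for selected encoder is fallbacked to CV_8U.
```

View pics/end.png

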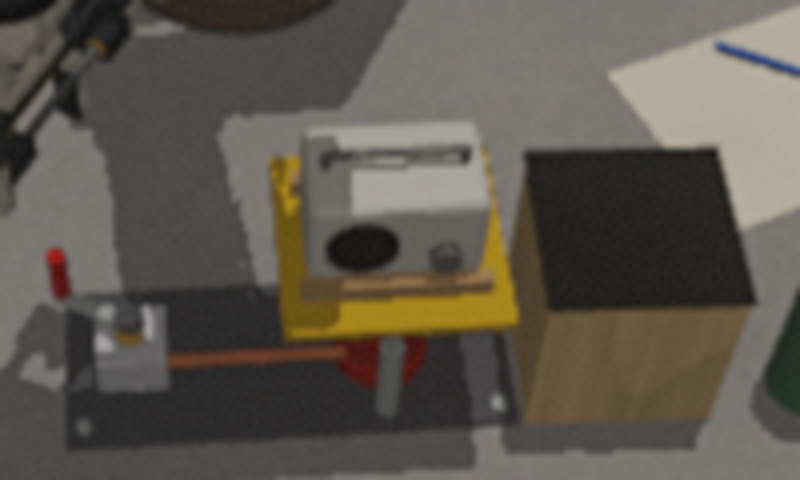

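The final view shows the gripper clear at upper left, the grip at (57,272) back at its shut position, and the deck level with the stand: 0.158 m against 0.157 m. Handing the job in.

```bash
python3 -c "
from plant import workorder
print(workorder.close_job())"
```

```text
the job is handed in; nothing more can be done
None
```

I handed the job in with the deck top about 1 mm above the stand top by camera (0.158 m against 0.157 m). The valve is seated and was nipped up at about 10.5 N, the grip is let go, and the arm is clear. `close_job()` returned no verdict.

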